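Tip the last spice jar over into its lane

TASK

One square spice jar still stands in front of the empty lane of the spice organiser. Without gripping or lifting it, push it near its top so that it tips over and lands lying in that lane, cap away from you, then push its base with the fingertips until the cap meets the wall at the far end of the lane. Leave the two jars that already lie in their lanes, and everything else, where they are, and finish with the hand clear of everything.

Things in the scene. Friction and masses are not known exactly. Their poses are not given: they have to be found in the camera images.
- jar_mid (a point): centre of the standing square glass spice jar, 46 x 46 x 96 mm, 0.1 to 0.25 kg; the top 16 mm is a round metal cap 40 mm across. Its z axis runs from base to cap, 48 mm each way; its x axis is within 3 degrees of the lane's x. It stands on the lane's bare front floor, its front face 40 to 60 mm short of the lane's side walls. When it lies, its centre is 23 mm above the floor
- free_lane: the empty lane, one of three alike wooden lanes side by side, 70 mm apart, on a board; all fixed. Origin: middle of its underside, 6 mm above the worktop; x runs along the lane from the open front to the far end wall, y left, z up. Flat floor, top at z = 4 mm, x from -120 to +112 mm, 66 mm wide. Side walls only from x = +30 mm on, 60 mm apart inside, tops at z = 18 mm
- lying_jar_2_mid (a point): centre of a like jar that already lies in a neighbouring lane, cap against the end wall; its z axis points to the cap; its top side is 56 mm above the worktop. Loose: leave it alone
- lying_jar_3_mid (a point): centre of the other jar that already lies in its lane, in the same manner. Loose: leave it alone
- ramekin: small white dish, 66 mm across, 34 mm high, at the back left; origin at its underside. Leave it alone
- jar_cap (a point): centre of the top face of the standing jar's cap, 48 mm from jar_mid along the jar's z axis
- lane_end (a point): inner face of the free lane's end wall, at floor height, 112 mm from free_lane's origin along its x; the wall's top is 26 mm above the floor. The cap must end against this wall; the jar's base is then 96 mm short of it and stands 14 mm out of the side walls
Mind the look-alikes: they are no part of the job. Leave any green look-alike of the part that bears jar_mid alone.

How it is judged:
On the way:
1. the jar has been tipped over forward and lies with its cap in the empty lane (angle between jar_mid's own z axis and vertical above 1.4 rad and x of jar_cap in the frame of free_lane above 0.04 m and height (world z) of jar_mid below 0.045 m), for 0.1 s.
At the end, for the whole second after the job is handed in: the jar lies flat on its side at rest on the floor of the empty lane, between its side walls, cap towards the far end and within 5 mm of the end wall; the two jars that lay there have moved less than 15 mm (angle between jar_mid's own z axis and vertical between 1.5 and 1.64 rad and x of jar_cap in the frame of free_lane above 0.107 m and x of jar_mid in the frame of free_lane below 0.075 m and y of jar_cap in the frame of free_lane between -0.012 and 0.012 m and y of jar_mid in the frame of free_lane between -0.012 and 0.012 m and z of jar_mid in the frame of free_lane below 0.033 m and linear speed of jar below 0.01 m/s and distance of each of lying_jar_2_mid, lying_jar_3_mid from where it was at the start of the episode below 0.015 m); the robot touches nothing.
It fails at once if the jar is lifted (its centre more than 66 mm above the lane's floor, or, once lying, more than 45 mm) (height (world z) of jar_mid above 0.076 m or (angle between jar_mid's own z axis and vertical above 1.35 rad and height (world z) of jar_mid above 0.055 m)).
It fails at once if a lying jar is moved by 25 mm or more (distance of any of lying_jar_2_mid, lying_jar_3_mid from where it was at the start of the episode above 0.025 m).
It fails at once if the ramekin is moved by 20 mm or more (distance of ramekin from where it was at the start of the episode above 0.02 m).
It fails at once if the jar is taken between the fingers (the grasp point lies inside the jar or just above its cap) (x of the grasp point in the frame of jar_mid between -0.017 and 0.017 m and y of the grasp point in the frame of jar_mid between -0.017 and 0.017 m and z of the grasp point in the frame of jar_mid between -0.05 and 0.06 m).
It also fails if it takes over 38 s, if anything falls off the work surface, if the arm or the gripper's body presses on something with over 40 N, if the wrist force passes 120 N, or if a joint passes its speed limit or range.

ROBOT

A 6-joint arm with a two-finger parallel gripper is mounted at the origin on a cart in front of the work surface, level with it; the furniture and walls round the work are solid. World frame = base frame: x ahead of the robot, y to its left, z up, the work surface at z = 0. Lengths are in m, angles in rad, forces in N, time in s.
With the tool pointing down it reaches from about 0.4 to 0.825 m from the base axis. Payload 7 kg.
Tool frame: the origin (TCP) lies on the centre line of the jaws, within the pads' length; the fingertips stand 17 mm ahead of it and the grasp point (between the pads) lies 2 mm behind it (bot.finger_overhang is the distance from the TCP to the fingertips, in m); z points along the fingers, y is the line along which they close (so a half turn about z gives the same grasp; the last joint's range is limited). The gripper opens to 88 mm and grips with 3 to 60 N. Pads are 19 mm wide; open, the fingers measure 130 mm over their backs; the gripper's body (78 mm by 193 mm) begins 47 mm behind the grasp point.
Start: joints at [-0.895, 0.359, 0.012, 0, -1.224, -0.288], TCP at [0.255, -0.625, 0.244] pointing down, gripper open.
Joint ranges: [-3.07, 3.07], [-1.43, 2.12], [-1.02, 1.25], [-3.03, 1.67], [-3.05, -0], [-3.03, 3.03]. Speed limits (rad/s): [2.39, 2.39, 3.01, 3.14, 3.14, 3.14].

INTERFACE

Orientations are given as a rotation vector (axis times angle).
In Python, from rig import bot, viewer gives the robot as it stands.
- The arm moves only by the tool jog_arm, never from a script. Its argument "increments" is a list that holds one entry, the list of rows, each a list of 7 numbers: the shift along the world's x, y, z in m, then the turn, a rotation vector about the world's x, y, z in degrees, then the opening, from 0 (shut) to 1 (fully open). A call has 1 to 10 rows; each row shifts and turns the commanded pose from where the row before left it; what a row does not reach is not made up. A row lasts 1/12 s, in which the tool goes at most 41.7 mm and 7.16 degrees, less where a joint would pass 70% of its speed; a pose out of reach is approached as far as the arm can. A call with a gripper value outside its range is refused whole. The fingers move at their own pace and stop on an object; "squeeze" is the grip in N (left out, the last holds). Time passes only in rows, so rows that do not move let the fingers close. It gives the time, the measured TCP pose, the force and the opening at its end, in the units of the state.
- bot.state(): the state, without advancing time (a new reading comes with each control period).
- viewer.read_camera(name): name is "scene" or "side" or "wrist"; returns the picture (400x640x3 uint8, red, green, blue); there is no depth.
- viewer.camera_model(name): a dict with "K" (3x3 intrinsics, pixels), "R" (3x3) and "t" (3): a world point X has camera coordinates R X + t. Camera axes: x right, y down, z forward; pixel columns grow to the right and rows downward; lengths in m; the calibration is good to about 2 mm. A picture is of the moment at which its call begins: read the wrist's pose just before it. camera_model takes no time and is no camera call; for the wrist camera it gives the pose at the moment of the call.
- bot.hand_in(): hands the job in, once; it reports no verdict.
The state is a dict: "time": time; "qpos": joint angles; "joint_velocities": joint speeds; "joint_torque": joint torques, N m; "ee_pos": TCP position; "tcp_rot": TCP orientation; "force": force on the tool from outside, world axes, zero at the start; "moment": the same for the moment, N m; "grip_width": finger opening in m.
Only numpy, scipy, OpenCV 4.12 (cv2) and the standard library are available. Lean on these libraries where they do the work, as an engineer would, in place of code of your own. Each camera call takes 0.05 s, during which the arm holds its last target. There are 200 camera calls.

## Working session

There is one attempt and no reset: what is moved stays moved. The work goes in short steps, Python scripts to look and compute and a tool call to move; the robot and the scene stay as the last step left them, time stands still between calls to the robot, and variables do not carry over. Pictures are saved under pics/ and viewed, on a budget of 10 in all, crops included, one or two more only if the job needs it, and the job is handed in when it is done.

Besides the shell and the picture viewer there is one more tool, called after ">>>" in YAML: its name, and indented under it one key for each argument. jog_arm: Moves the arm, as the interface text tells. Its arguments: {"type":"object","properties":{"increments":{"type":"array"},"squeeze":{"type":"number"}},"required":["increments"]}

```bash
mkdir -p pics; python3 - <<'E'
from rig import bot, viewer
import cv2,numpy as np
for n in("scene","side"):
    cv2.imwrite(f"pics/{n}0.png",viewer.read_camera(n)[:,:,::-1])
    m=viewer.camera_model(n);print(n,np.round(m["K"],1).tolist(),np.round(-m["R"].T@m["t"],3),np.round(m["R"],2).tolist())
s=bot.state();print(s["time"],s["ee_pos"],s["tcp_rot"],s["force"],s["grip_width"],bot.finger_overhang)
E
```

```text
scene [[484.8, 0.0, 313.0], [0.0, 484.8, 199.6], [0.0, 0.0, 1.0]] [0.206 0.577 0.888] [[-0.75, -0.66, 0.01], [-0.51, 0.57, -0.64], [0.42, -0.49, -0.77]]
side [[384.6, 0.0, 318.7], [0.0, 384.6, 200.7], [0.0, 0.0, 1.0]] [ 0.235 -0.493  0.565] [[0.83, -0.56, -0.0], [-0.31, -0.45, -0.83], [0.47, 0.69, -0.55]]
0.1 [ 0.2550919  -0.62449714  0.24271261] [ 6.05160260e-01 -3.08232458e+00 -2.27679508e-03] [ 0.75736363 -0.56116702 -0.83286975] 0.08774752696354825 0.017
```

View pics/scene0.png

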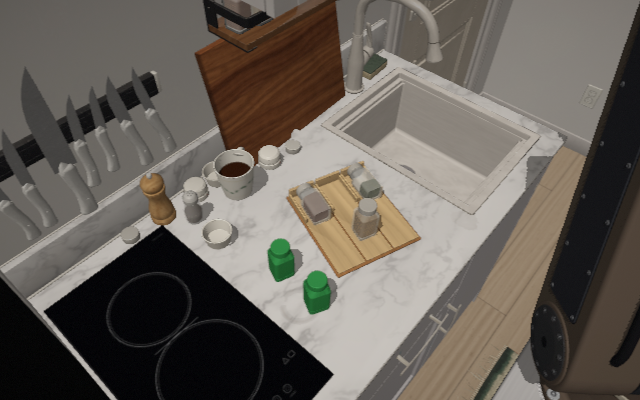

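View pics/side0.png

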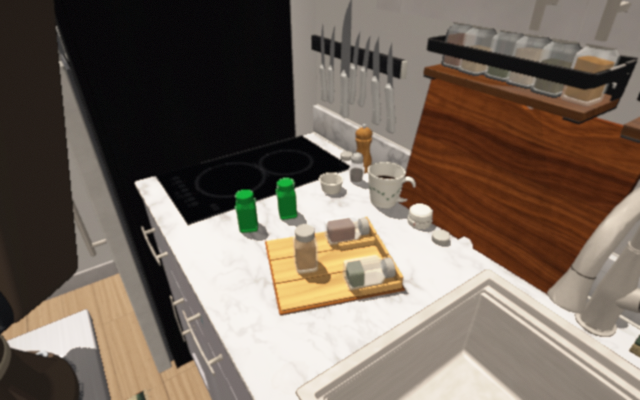

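Candidates: the clear standing jar on the board at scene (367,218) / side (305,250), and two green ones at scene (281,260) and (317,292), which are off the board and green. The clear one fits because it stands in front of the middle lane, with lying jars in both neighbouring lanes. I'll confirm it in an enlarged crop and measure.

```bash
python3 - <<'E'
import cv2,numpy as np
a=cv2.imread("pics/scene0.png")[150:290,270:430]; b=cv2.imread("pics/side0.png")[205:325,250:420]
cv2.imwrite("pics/c1.png",cv2.resize(a,None,fx=5,fy=4.25,interpolation=cv2.INTER_CUBIC) if 0 else cv2.resize(a,None,fx=4,fy=4,interpolation=cv2.INTER_CUBIC))
cv2.imwrite("pics/c2.png",cv2.resize(b,None,fx=4,fy=4,interpolation=cv2.INTER_CUBIC))
E
```

```text
(no output)
```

View pics/c1.png

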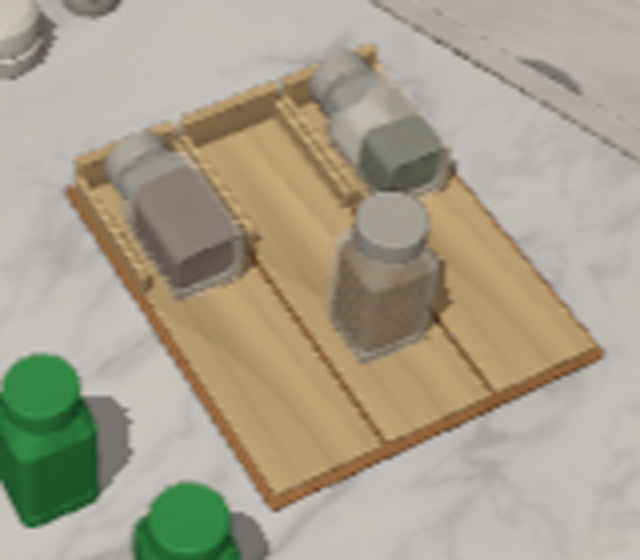

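View pics/c2.png

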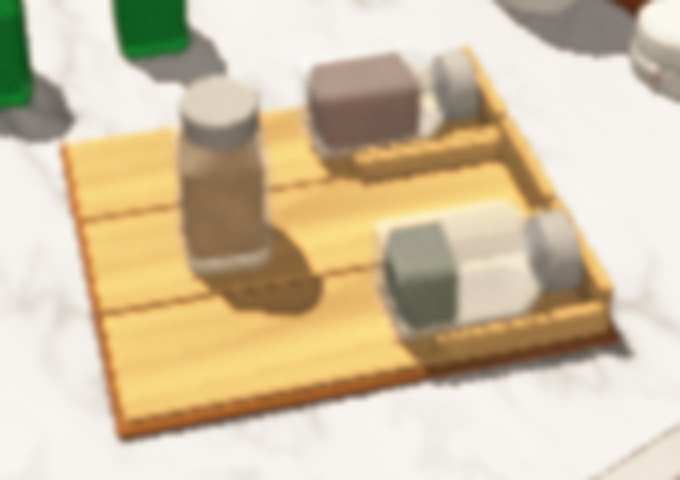

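```bash
cat >h.py <<'E'
import numpy as np
from rig import bot,viewer
def ray(n,uv,z):
    m=viewer.camera_model(n);R,t=np.array(m["R"]),np.array(m["t"]);c=-R.T@t
    d=R.T@np.linalg.inv(m["K"])@[*uv,1];return c+d*(z-c[2])/d[2]
def proj(n,X):
    m=viewer.camera_model(n);p=np.array(m["K"])@(np.array(m["R"])@X+m["t"]);return p[:2]/p[2]
def sc(u,v,z):return ray("scene",(270+u/4-.375,150+v/4-.375),z)
def si(u,v,z):return ray("side",(250+u/4-.375,205+v/4-.375),z)
E
python3 - <<'E'
from h import *
np.set_printoptions(precision=4,suppress=True)
for n,a,b,z in [("FL",(275,498),(65,148),.01),("FR",(602,350),(122,430),.01),("s1",(384,440),(85,218),.01),("s2",(493,392),(103,312),.01),("cap",(393,220),(220,103),.106)]:
    print(n,sc(*a,z)[:2],si(*b,z)[:2])
print("end floor",sc(190,145,.01)[:2],sc(275,117,.01)[:2]);print("seam1 up",sc(255,258,.01)[:2],si(350,175,.01)[:2]); print("seam2 up",sc(437,317,.01)[:2],si(375,268,.01)[:2])
print("end wall top ",sc(183,127,.036)[:2],sc(280,93,.036)[:2])
print("jar base", sc(370,360,.01)[:2],sc(332,322,.01)[:2],si(197,270,.01)[:2],si(268,262,.01)[:2],)
E
```

```text
FL [0.5153 0.1368] [0.5135 0.1294]
FR [ 0.4408 -0.0585] [ 0.441  -0.0635]
s1 [0.4948 0.07  ] [0.495  0.0717]
s2 [0.4695 0.0053] [0.4696 0.0061]
cap [0.5431 0.0141] [0.543  0.0094]
end floor [ 0.712  -0.0193] [ 0.6884 -0.0716]
seam1 up [0.6264 0.0211] [0.6318 0.0199]
seam2 up [ 0.5229 -0.0152] [ 0.5991 -0.0455]
end wall top  [ 0.7095 -0.0095] [ 0.6845 -0.0695]
jar base [0.5327 0.0335] [0.5647 0.0272] [0.5234 0.0047] [ 0.5565 -0.011 ]
```

>>> jog_arm:
  increments:
    - [[0.011,0.033,0,0,0,-4.3,0],[0.011,0.033,0,0,0,-4.3,0],[0.011,0.033,0,0,0,-4.3,0],[0.011,0.033,0,0,0,-4.3,0],[0.011,0.033,0,0,0,-4.3,0],[0.011,0.033,0,0,0,-4.3,0],[0.011,0.033,0,0,0,-4.3,0],[0.011,0.033,0,0,0,-4.3,0],[0.011,0.033,0,0,0,-4.3,0],[0.011,0.033,0,0,0,-4.3,0]]
  squeeze: 20

```text
time: 0.93
ee_pos: [0.3652, -0.2932, 0.2434]
tcp_rot: [-0.573, -3.089, -0.0]
force: [0.5, -0.1, -0.1]
grip_width: 0.0264
```

```bash
python3 - <<'E'
from h import *
np.set_printoptions(precision=4,suppress=True)
O=np.array([.5942,-.0044]);ux=np.array([.9336,-.3584]);uy=np.array([.3584,.9336])
for p in [(280,243),(316,278)]:
    q=ray("scene",p,.096)[:2];print("green cap",q,(q-O)@ux,(q-O)@uy)
s=bot.state();print(s["qpos"],s["ee_pos"],s["tcp_rot"])
E
```

```text
green cap [0.6168 0.2025] -0.05307916144584978 0.20120687437255394
green cap [0.5108 0.2146] -0.15633284133025172 0.17453013494087308
[-0.2547  0.0119 -0.4244 -0.0002 -1.1347 -1.6827] [ 0.3652 -0.2932  0.2434] [-0.5727 -3.0888 -0.0002]
```

>>> jog_arm:
  increments:
    - [[0.0112,0.0334,0,0,0,0,0],[0.0112,0.0334,0,0,0,0,0],[0.0112,0.0334,0,0,0,0,0],[0.0112,0.0334,0,0,0,0,0],[0.0112,0.0334,0,0,0,0,0],[0.0112,0.0334,0,0,0,0,0],[0.0112,0.0334,0,0,0,0,0],[0.0112,0.0334,0,0,0,0,0],[0.0112,0.0334,0,0,0,0,0],[0.0112,0.0334,0,0,0,0,0]]

```text
time: 1.77
ee_pos: [0.4772, 0.0409, 0.2436]
tcp_rot: [0.566, 3.09, 0.0]
force: [1.5, 0.2, 0.6]
grip_width: 0.0003
```

>>> jog_arm:
  increments:
    - [[0,0,-0.03,0,0,0,0],[0,0,-0.03,0,0,0,0],[0,0,-0.03,0,0,0,0],[0,0,-0.03,0,0,0,0],[0,0,-0.03,0,0,0,0],[0,0,0,0,0,0,0]]

```text
time: 2.27
ee_pos: [0.4736, 0.0377, 0.0886]
tcp_rot: [-0.567, -3.082, 0.007]
force: [-0.9, -0.6, -0.3]
grip_width: 0.0003
```

```bash
python3 - <<'E'
from h import *
import cv2
a=viewer.read_camera("scene")[140:300,260:440,::-1];b=viewer.read_camera("side")[190:330,240:420,::-1]
f=lambda x:cv2.resize(x,(400,int(x.shape[0]*400/x.shape[1])),interpolation=cv2.INTER_CUBIC)
a,b=f(a),f(b);h=min(len(a),len(b));cv2.imwrite("pics/p1.png",np.hstack([a[:h],b[:h]]))
E
```

```text
(no output)
```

View pics/p1.png

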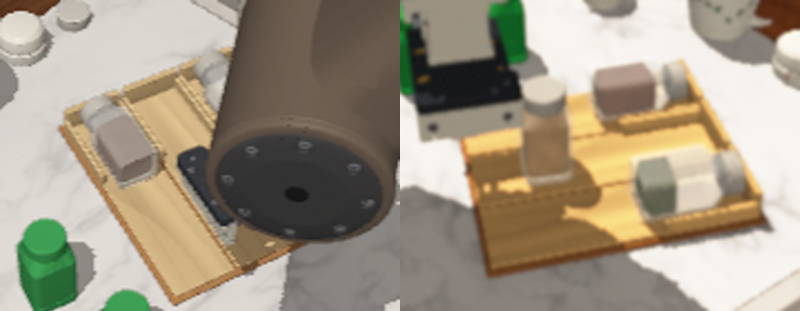

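The side view shows the hand behind the still-standing jar (jar at about (547,135) in the right panel), with the lying jars undisturbed. I'll push forward along the lane.

>>> jog_arm:
  increments:
    - [[0.007,-0.0027,0,0,0,0,0],[0.007,-0.0027,0,0,0,0,0],[0.007,-0.0027,0,0,0,0,0],[0.007,-0.0027,0,0,0,0,0],[0.007,-0.0027,0,0,0,0,0],[0.005,-0.0019,0,0,0,0,0],[0.005,-0.0019,0,0,0,0,0]]

```text
time: 2.95
ee_pos: [0.5228, 0.0214, 0.0937]
tcp_rot: [-0.568, -3.09, -0.0]
force: [-1.1, 0.5, 0.2]
grip_width: 0.0005
```

>>> jog_arm:
  increments:
    - [[0.005,-0.0019,0,0,0,0,0],[0.005,-0.0019,0,0,0,0,0],[0.005,-0.0019,0,0,0,0,0],[0.005,-0.0019,0,0,0,0,0]]

```text
time: 3.28
ee_pos: [0.5427, 0.0141, 0.0935]
tcp_rot: [0.566, 3.09, -0.0]
force: [0.1, 0.6, 0.7]
grip_width: 0.0004
```

```bash
python3 - <<'E'
from h import *
import cv2
b=viewer.read_camera("side")[190:330,240:420,::-1]
cv2.imwrite("pics/p2.png",cv2.resize(b,None,fx=4,fy=4,interpolation=cv2.INTER_CUBIC))
E
```

```text
(no output)
```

View pics/p2.png

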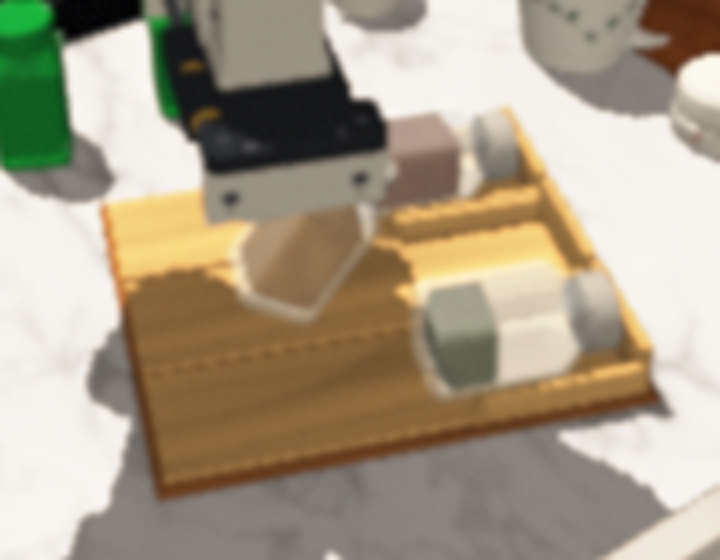

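The jar is tilted about 40–45° (pivot edge near (305,320)), past its balance point. I'll give it a little more push, then back off.

>>> jog_arm:
  increments:
    - [[0.005,-0.0019,0,0,0,0,0],[0.005,-0.0019,0,0,0,0,0],[0,0,0,0,0,0,0],[0,0,0,0,0,0,0],[0,0,0,0,0,0,0],[-0.018,0.007,0,0,0,0,0],[-0.018,0.007,0,0,0,0,0],[-0.018,0.007,0,0,0,0,0],[-0.018,0.007,0,0,0,0,0],[0,0,0,0,0,0,0]]

```text
time: 4.17
ee_pos: [0.477, 0.0386, 0.0935]
tcp_rot: [-0.566, -3.089, 0.0]
force: [-1.4, 0.3, -0.9]
grip_width: 0.0003
```

```bash
python3 - <<'E'
from h import *
import cv2
b=viewer.read_camera("side")[190:330,240:420,::-1]
cv2.imwrite("pics/p3.png",cv2.resize(b,None,fx=4,fy=4,interpolation=cv2.INTER_CUBIC))
E
```

```text
(no output)
```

View pics/p3.png

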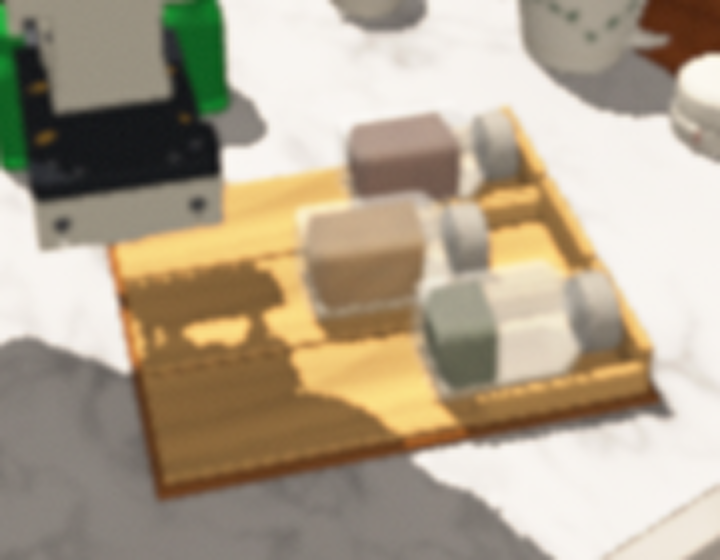

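The jar now lies in the lane with its cap at about (465,237) between the walls, still short of the end wall; its base is at about x=310. Next I lower the tips behind the base and push.

>>> jog_arm:
  increments:
    - [[0,0,-0.018,0,0,0,0],[0,0,-0.018,0,0,0,0],[0,0,-0.017,0,0,0,0],[0.0093,-0.0036,0,0,0,0,0],[0.0093,-0.0036,0,0,0,0,0],[0.0093,-0.0036,0,0,0,0,0],[0.0093,-0.0036,0,0,0,0,0],[0.0093,-0.0036,0,0,0,0,0],[0.0093,-0.0036,0,0,0,0,0],[0.0093,-0.0036,0,0,0,0,0]]

```text
time: 5.05
ee_pos: [0.5466, 0.0127, 0.041]
tcp_rot: [0.567, 3.089, 0.001]
force: [-0.2, -0.9, -0.6]
grip_width: -0.0001
```

>>> jog_arm:
  increments:
    - [[0.0056,-0.0021,0,0,0,0,0],[0.0056,-0.0021,0,0,0,0,0],[0.0056,-0.0021,0,0,0,0,0],[0.0056,-0.0021,0,0,0,0,0],[0.0056,-0.0021,0,0,0,0,0],[0.0056,-0.0021,0,0,0,0,0],[0.0056,-0.0021,0,0,0,0,0],[0.0056,-0.0021,0,0,0,0,0],[0,0,0,0,0,0,0]]

```text
time: 5.8
ee_pos: [0.5915, -0.0038, 0.0405]
tcp_rot: [0.567, 3.089, 0.0]
force: [-0.4, -0.3, -0.4]
grip_width: 0.0007
```

```bash
python3 - <<'E'
from h import *
import cv2
b=viewer.read_camera("side")[190:330,240:420,::-1]
cv2.imwrite("pics/p4.png",cv2.resize(b,None,fx=4,fy=4,interpolation=cv2.INTER_CUBIC))
s=bot.state();print(s["ee_pos"],s["force"])
E
```

```text
[ 0.59099553 -0.00371994  0.04051564] [-0.03713802  0.48323904 -0.68111273]
```

View pics/p4.png

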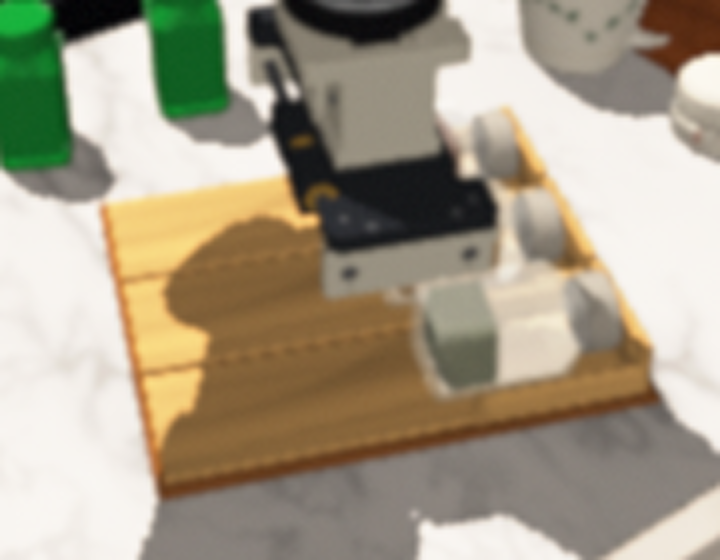

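The jar's cap, at about (540,225), is nearly at the end wall, in line with its neighbours. I'll creep on until the force rises.

>>> jog_arm:
  increments:
    - [[0.0019,-0.0007,0,0,0,0,0],[0.0019,-0.0007,0,0,0,0,0],[0.0019,-0.0007,0,0,0,0,0],[0,0,0,0,0,0,0]]

```text
time: 6.18
ee_pos: [0.596, -0.0057, 0.0406]
tcp_rot: [0.566, 3.09, -0.0]
force: [-0.6, 0.0, 0.6]
grip_width: 0.0003
```

>>> jog_arm:
  increments:
    - [[0.0014,-0.0005,0,0,0,0,0],[0.0014,-0.0005,0,0,0,0,0],[0,0,0,0,0,0,0]]

```text
time: 6.43
ee_pos: [0.5971, -0.0065, 0.0404]
tcp_rot: [-0.567, -3.087, 0.001]
force: [-7.4, 4.4, 6.1]
grip_width: 0.0005
```

>>> jog_arm:
  increments:
    - [[0.0014,-0.0005,0,0,0,0,0],[0,0,0,0,0,0,0]]

```text
time: 6.6
ee_pos: [0.5971, -0.0066, 0.0404]
tcp_rot: [-0.566, -3.085, 0.001]
force: [-12.8, 6.9, 9.7]
grip_width: 0.0003
```

Force rose to about 15 N and the tool stopped moving, within 3 mm of the predicted end. Backing off and checking.

>>> jog_arm:
  increments:
    - [[-0.01,0.0038,0,0,0,0,0],[-0.019,0.0073,0,0,0,0,0],[-0.028,0.0107,0,0,0,0,0],[-0.028,0.0107,0,0,0,0,0],[-0.019,0.0073,0.02,0,0,0,0],[-0.01,0.0038,0.03,0,0,0,0],[0,0,0.03,0,0,0,0],[0,0,0.03,0,0,0,0],[0,0,0,0,0,0,0]]

```text
time: 7.35
ee_pos: [0.4893, 0.0378, 0.1568]
tcp_rot: [0.562, 3.081, 0.008]
force: [0.9, 0.0, 0.2]
grip_width: 0.0001
```

```bash
python3 - <<'E'
from h import *
import cv2
a=viewer.read_camera("scene")[150:290,270:430,::-1];b=viewer.read_camera("side")[205:325,250:420,::-1]
f=lambda x:cv2.resize(x,(800,int(x.shape[0]*800/x.shape[1])),interpolation=cv2.INTER_CUBIC)
a,b=f(a),f(b);cv2.imwrite("pics/e1.png",b)
cv2.imwrite("pics/e2.png",np.hstack([cv2.resize(a[:500,:560],(400,357)),cv2.resize(b,(400,357))]))
s=bot.state();print(s["time"],s["ee_pos"],s["force"])
E
```

```text
7.45 [0.48697158 0.0370342  0.15228665] [ 0.0925206  -0.83144795 -1.04986144]
```

View pics/e1.png

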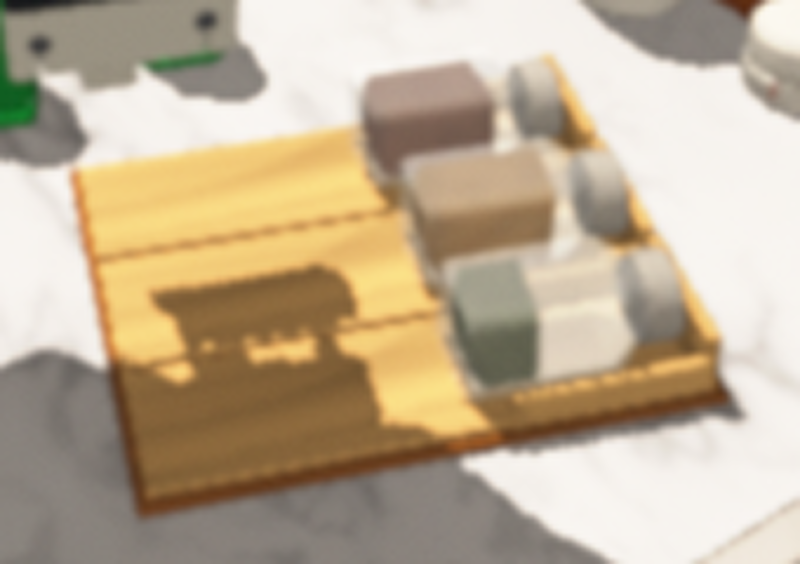

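The jar lies flat in line with its neighbours: caps at (538,98), (602,195) and (653,295), all against the end wall, with the bases in one line too. The hand is clear at top left.

```bash
python3 -c "
from rig import bot
print(bot.hand_in(),bot.state()['force'])"
```

```text
the job is handed in; nothing more can be done
the job is handed in; nothing more can be done
```

The standing jar now lies flat in the empty middle lane, with its cap against the end wall, and I handed the job in at about 7.5 s. I tipped it over with the closed fingertips pushing near its top, then pushed its base until it stopped.

**End of the push:** the wrist force rose to about 17 N with no further motion. This was about 3 mm short of where I had calculated the stop, which is within my measuring error.

**Final side picture:** the cap and base line up with the two lying jars. Both lying jars appear where they were, within about 5 pixels in the enlarged crops. The hand is clear behind the jar and above the board, and force readings are back to noise (about 1 N).

**Not checked:** I judged the cap's contact with the wall by eye and force only and did not measure it. I did not look at the ramekin again, though the hand never went near it. No check failed.

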